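# Clear a bag clip jammed in the coffee filling chute

## Task

A bag-closing clip has slid down the coffee filling chute and jammed across it under the folded lips. Push it gently back up the slope, without gripping it there, until it lies flat on the level landing at the top; then lift it out of the chute and lay it flat, not dropped, in the empty compartment of the clip tray. Leave the brass pan, the coffee bag, the canister and the scoop where they are.

Things in the scene. Friction and masses are not known exactly. Their poses are not given: they have to be found in the camera images.
- clip_center (a point): Centre of the jammed bag clip: a slippery black plastic flat bar, 110 mm long (its y), 22 mm wide (its x), 13 mm thick (its z), 30 to 55 g. It lies across the chute, ends caught between the converging walls and under the lips, its middle open in the slot between them; x points about downhill. A newton or two pushes it up; it slides back down the slope if let go, but stays on the landing.
- clip: The same clip, same axes; this origin is the centre of its underside, 6.5 mm below clip_center along its z. Never squeeze it or press it with more than 18 N while it is on the slope.
- chute: Fixed polished steel chute on legs, turned up to 0.25 rad about z. Origin on the work surface under the line where landing and slope meet; x points downhill (away from the robot), y across, z up. Landing: level floor at z = 160 mm, from x = -130 mm to 0, 160 mm wide inside, open above, walls 32 mm high on its sides and at its x = -130 mm end.
- slope_top (a point): Middle of the line on the chute floor where the landing ends and the slope begins (160 mm up); axes as chute. From here the floor falls at 18 degrees towards +x for 250 mm. Its walls, 22 mm high, close in evenly from 160 mm apart here to 70 mm at the lower end; the clip jams about 127 mm down the slope.
- landing (a point): Point on the floor of the landing, on the chute's centre line, 55 mm uphill (chute -x) of slope_top; a good place for the clip's centre; axes as chute.
- tray: Fixed wooden clip tray, 192 mm (x) by 168 mm (y), walls 4 mm thick, 32 mm high; origin at the centre of its underside; turned up to 0.4 rad about z. A divider at x = +14 mm parts it: the smaller compartment on its +x side is full of clips like the jammed one (leave them), the larger one on its -x side (nearer the robot) is empty.
- tray_empty (a point): Centre of the floor of the empty compartment, 5 mm above the work surface; axes as tray. The compartment is 104 mm along x and 160 mm along y inside, 27 mm deep.
- pan: Bystander: round brass weighing pan, 140 mm across, 45 mm high, standing under the chute's lower end; origin at the centre of its underside.
- bag: Bystander: filled red coffee bag standing upright, 55 x 85 x 162 mm high; origin at the centre of its underside.
- canister: Bystander: steel canister, 84 mm across, 140 mm high; origin at the centre of its underside.
- scoop: Bystander: small steel scoop, cup 48 mm across and 30 mm high with a handle 140 mm long overall towards its -x; origin at the centre of the cup's underside.
- throat (a point): Middle of the floor at the slope's lower end, 77 mm lower than slope_top; axes as chute. Lips 3 mm thick are folded in 20 mm from each wall all along the slope from 20 mm below its top; their undersides are 19 mm above the slope floor, tops 22 mm. The open slot between them is about 70 mm wide at the clip, 60 mm wide 30 mm below it; the clip is free of them on the landing.
There are look-alikes about, which are no part of the job. Of the things shaped like the clip, the black one is meant.

How it is judged:
By the outcome, as a careful person would: the job done as asked, in the order asked, and still so for the second after the job is handed in, with the robot touching nothing.
It also fails if it takes over 58 s, if anything falls off the work surface, if the arm or the gripper's body presses on something with over 40 N, if the wrist force passes 120 N, or if a joint passes its speed limit or range.

## Robot

A 6-joint arm with a two-finger parallel gripper is mounted at the origin on the work surface. World frame = base frame: x ahead of the robot, y to its left, z up, the work surface at z = 0. Lengths are in m, angles in rad, forces in N, time in s.
With the tool pointing down it reaches from about 0.375 to 0.975 m from the base axis. Payload 3.8 kg.
Tool frame: the origin (TCP) lies midway between the tips of the shut fingers; the grasp point (between the pads) lies 19 mm behind it; x points along the fingers, y is the direction in which the jaws open and shut, and the axes are right-handed (so a half turn about x gives the same grasp; the last joint's range is limited). The gripper opens to 88 mm and grips with 3 to 60 N. Pads are 18 mm wide; open, the fingers measure 123 mm over their backs; the gripper's body (75 mm by 187 mm) begins 45 mm behind the grasp point.
Start: joints at [1.236, 0.264, 1.604, -0, 1.274, -0.037], TCP at [0.198, 0.645, 0.239] pointing down, gripper open.
Joint ranges: [-2.63, 2.63], [-0.94, 2.18], [0.31, 2.57], [-1.31, 4.45], [0, 2.66], [-2.55, 2.55]. Speed limits (rad/s): [2.57, 2.57, 3.14, 3.14, 3.14, 3.14].

## Interface

Orientations are given as a rotation vector (axis times angle).
In Python, from cell import manip, inverse_kinematics, cams, order gives the robot as it stands. Calls block until the motion is done:
- manip.move_pose(position, orientation): joint-space move of the TCP to a pose.
- manip.move_linear(position, rate=0.15, rot=None): straight line of the TCP; rot=None keeps the orientation; rate is the mean speed in m/s.
- manip.set_joints(angles): joint-space move.
- manip.set_gripper(opening, force=None): finger opening in m; force is the grip in N (None keeps the last); returns when the fingers have stopped.
- manip.dwell(seconds).
- inverse_kinematics(position, orientation): joint angles nearest the present ones, or None.
- manip.state(): the state.
- cams.capture(name): name is "side" or "top" or "wrist"; returns a dict with "image" (480x640x3 uint8, blue, green, red), "z_map" (480x640 float32, m along the optical axis (not along the pixel's ray), 0 where there is no reading), "intrinsics" (3x3 intrinsics, pixels), "k1" (the pictures are not rectified: a ray, as slopes to the right and down, at radius r is drawn at 1 + k1 r^2 times it, then the intrinsics apply), "position" and "orientation" of the camera in the world; the wrist camera has in their place "T_tool_cam" (4x4, takes a point from camera to tool coordinates, whose origin is the TCP and whose axes are the tool frame's). Camera axes: x right, y down, z forward; pixel columns grow to the right and rows downward; lengths in m; the calibration is good to about 2 mm. A picture is of the moment at which its call begins: read the wrist's pose just before it.
A pose or a line that the arm cannot do raises manip.IKError and nothing moves.
- order.close_job(): hands the job in, once; it reports no verdict.
The state is a dict: "clock": time; "joint_pos": joint angles; "joint_velocities": joint speeds; "tau": joint torques, N m; "tool_pos": TCP position; "tcp_rot": TCP orientation; "contact_force": force on the tool from outside, world axes, zero at the start; "moment": the same for the moment, N m; "gripper_width": finger opening in m.
Only numpy, scipy, OpenCV 4.12 (cv2) and the standard library are available. Lean on these libraries where they do the work, as an engineer would, in place of code of your own. Each camera call takes 0.05 s, during which the arm holds its last target. There are 200 camera calls.

## Working session

There is one attempt and no reset: what is moved stays moved. The work goes in short steps, each a Python script; the robot and the scene stay as the last script left them, time stands still between calls to the robot, and variables do not carry over. Pictures are saved under pics/ and viewed, about 8 in all and at most 12, crops included, and the job is handed in when it is done.

```bash
ls; mkdir -p pics
cat > h.py <<'E'
import numpy as np, cv2
from scipy.spatial.transform import Rotation as R
from cell import manip, inverse_kinematics, cams, order
def Tcam(c, st=None):
    if 'T_tool_cam' in c:
        T=np.eye(4); T[:3,:3]=R.from_rotvec(st['tcp_rot']).as_matrix(); T[:3,3]=st['tool_pos']
        return T@np.array(c['T_tool_cam'])
    o=np.array(c['orientation']); T=np.eye(4)
    T[:3,:3]=o if o.shape==(3,3) else R.from_rotvec(o).as_matrix()
    T[:3,3]=c['position']; return T
def cap(n):
    st=manip.state(); c=cams.capture(n); c['T']=Tcam(c,st); return c
def cloud(c):
    K=np.array(c['intrinsics']); k1=float(c['k1']); h,w=c['z_map'].shape
    v,u=np.mgrid[:h,:w]
    p=np.stack([u,v],-1).reshape(-1,1,2).astype(np.float64)
    q=cv2.undistortPoints(p,K,np.array([k1,0,0,0.])).reshape(h,w,2)
    z=c['z_map'].astype(float)
    P=np.dstack([q[...,0]*z,q[...,1]*z,z])
    W=P@c['T'][:3,:3].T+c['T'][:3,3]; W[z<=0]=np.nan
    return W
E
python3 - <<'E'
from h import *
for n in ['top','side']:
    c=cap(n); cv2.imwrite(f'pics/{n}0.png',c['image']); np.savez(f'{n}0.npz',W=cloud(c),im=c['image'])
    print(n,c['position'],c['orientation'],c['k1'],np.array(c['intrinsics']).tolist(),(c['z_map']>0).mean())
c=cams.capture('wrist');print(np.array(c['T_tool_cam']).round(3).tolist())
print(manip.state())
E
```

```text
pics
top [0.48572938 0.01886676 1.14731495] [-2.18417558  2.12027281 -0.15599697] -0.12947774827200687 [[485.87345271006143, 0.0, 314.46577878853685], [0.0, 485.87345271006143, 238.78682907207337], [0.0, 0.0, 1.0]] 0.9958365885416667
side [ 0.44901238 -0.80688097  0.88543329] [-2.29613724  0.25698648 -0.1429042 ] 0.02458697945428378 [[455.75569834669153, 0.0, 312.43149307200895], [0.0, 455.75569834669153, 243.09456869058857], [0.0, 0.0, 1.0]] 0.9959440104166667
[[-0.001, -0.298, 0.955, -0.146], [1.0, -0.001, 0.001, -0.001], [0.0, 0.955, 0.298, -0.077], [0.0, 0.0, 0.0, 1.0]]
{'clock': 0.15, 'joint_pos': array([ 1.23605343e+00,  2.64550025e-01,  1.60501525e+00, -3.26753341e-05,
        1.27369937e+00, -3.68994113e-02]), 'joint_velocities': array([ 0.00041055, -0.0028374 , -0.00412736,  0.00033866,  0.00117563,
        0.00127952]), 'tau': array([ 1.37339175e-04, -5.02846384e+01, -3.57470620e+01,  7.29795685e-02,
        2.48301710e-02, -6.95382823e-05]), 'tool_pos': array([0.19792258, 0.64477695, 0.23771863]), 'tcp_rot': array([ 0.23247173,  1.55840448, -0.2350699 ]), 'contact_force': array([-0.46935104,  0.23331451, -0.01700131]), 'moment': array([-0.03163324, -0.01304078, -0.02348067]), 'gripper_width': 0.0884329589748036}
```

View pics/top0.png

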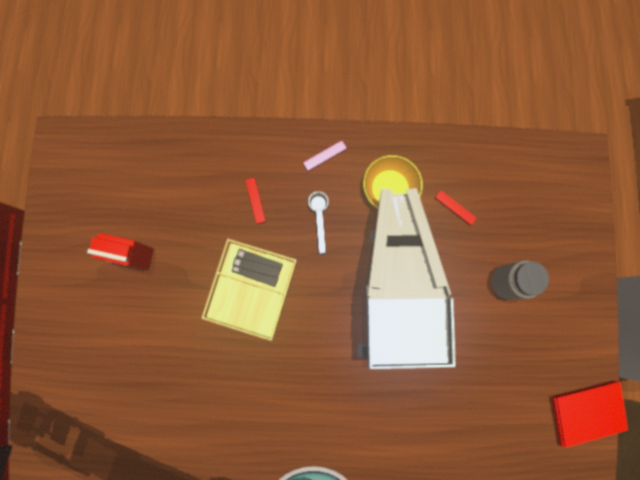

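View pics/side0.png

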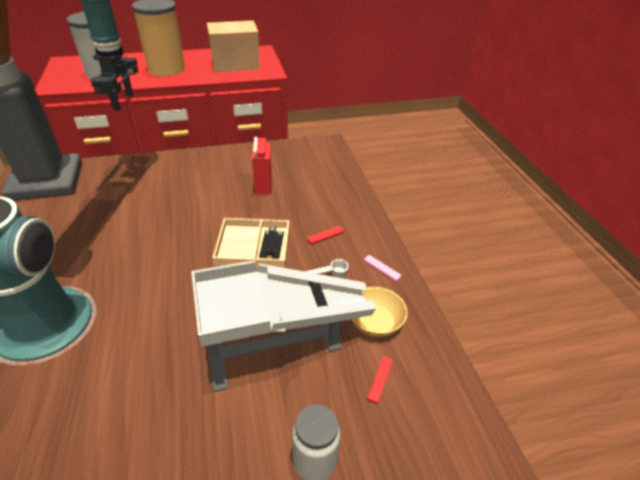

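Candidates for the clip:
- Black bar across the chute slope, top (404,241): fits the description because it is black and jammed across the slope.
- Black clips in the full tray compartment, near top (258,268): leave.
- Red bars at (256,201) and (456,208), and the pink bar at (325,155): wrong colour.

Next I'll measure the chute, tray and clip, and confirm the clip in a crop.

Run:
```python
from h import *
d=np.load('top0.npz'); W=d['W']; im=d['im']
def rect(m,name):
    P=W[m][:,:2]; 
    r=cv2.minAreaRect((P*1000).astype(np.float32)); print(name,m.sum(),np.round(r[0],1),np.round(r[1],1),round(r[2],2), 'z',np.round(np.median(W[m][:,2])*1000,1)); return r
v,u=np.mgrid[:480,:640]
def big(m):
    n,l,s,_=cv2.connectedComponentsWithStats(m.astype(np.uint8)); return l==1+np.argmax(s[1:,4])
reg=(u>355)&(u<470)&(v>170)&(v<380)
Z=W[...,2]
rect(big(reg&(abs(Z-.160)<.006)&(v>290)&(v<370)),'landing')
rect(big(reg&(Z>.178)&(v>270)),'landing walls top')
g=cv2.cvtColor(im,cv2.COLOR_BGR2HSV)
clip=big(reg&(g[...,2]<80)&(u>380)&(u<430)&(v>225)&(v<255)&(Z>.08)); rect(clip,'clip'); print(W[clip].mean(0))
# slope plane & line fit along centre
m=reg&(Z>.1)&(Z<.152)&(u>395)&(u<410)&(v>255)&(v<287); P=W[m]; A=np.c_[P[:,:2],np.ones(len(P))]; s=np.linalg.lstsq(A,P[:,2],rcond=None)[0]; print('slope',s, np.degrees(np.arctan(np.hypot(*s[:2]))), np.arctan2(-s[1],-s[0]))
tr=(u>195)&(u<305)&(v>230)&(v<350)
rect(big(tr&(Z>.012)&(Z<.05)),'tray walls'); 
tm=big(tr&(g[...,0]>18)&(g[...,0]<35)&(g[...,2]>120)); rect(tm,'tray colour')
a=cv2.resize(im[150:380,190:480],None,fx=2.6,fy=2.6,interpolation=cv2.INTER_CUBIC); cv2.imwrite('pics/crop.png',a)
```

```text
landing 5530 [ 449.  -181.6] [147.6 160.9] 2.03 z 159.4
landing walls top 685 [ 438.1 -180.7] [134.2 169.9] 1.31 z 190.5
clip 2 [ 621.5 -147.7] [3.1 0. ] -121.49 z 137.9
[ 0.62145572 -0.14766459  0.13786131]
slope [-0.32159692 -0.01828011  0.31907604] 17.854582440154932 0.05678057751784116
tray walls 1180 [573.  147.7] [111.6  58.4] 72.8 z 19.8
tray colour 5399 [nan nan] [0. 0.] 0.0 z nan
```

View pics/crop.png

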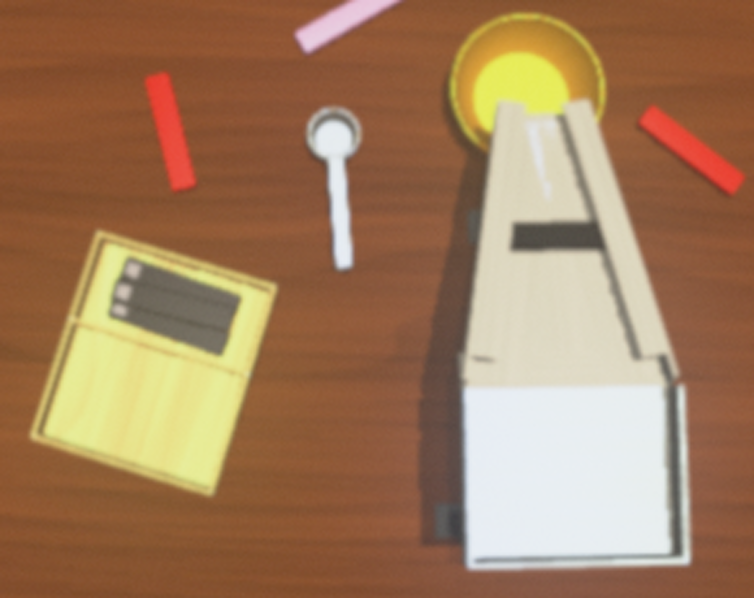

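The crop confirms it: the black bar lies across the slope at crop (557,236), which is top (404,241), with white landing floor below it. The tray's clips are separate, at crop (178,305). Now I'll refine the chute yaw, clip and tray.

Run:
```python
from h import *
d=np.load('top0.npz'); W=d['W']; im=d['im']; Z=W[...,2]
v,u=np.mgrid[:480,:640]
g=cv2.cvtColor(im,cv2.COLOR_BGR2HSV)
def rect(m,n):
    m=m&np.isfinite(Z); P=(W[m][:,:2]*1000).astype(np.float32); r=cv2.minAreaRect(P); print(n,m.sum(),np.round(r[0],1),np.round(r[1],1),round(r[2],2),np.median(W[m],0).round(4))
def big(m):
    n,l,s,_=cv2.connectedComponentsWithStats(m.astype(np.uint8)); return l==1+np.argmax(s[1:,4])
clip=big((g[...,2]<110)&(u>385)&(u<425)&(v>230)&(v<252)&(Z>.08)); rect(clip,'clip')
# slope edges: rows -> outer left & right edges of high region per image column; chute centreline
hi=(Z>.07)&(u>355)&(u<475)&(v>185)&(v<375)
xs=[];c=[]
for row in range(195,370,3):
    q=np.where(hi[row])[0]
    if len(q)<10: continue
    a,b=W[row,q[0]+1],W[row,q[-1]-1]; 
    if row%15<3: print(row,a.round(4),b.round(4))
    xs.append((a[0]+b[0])/2);c.append((a[1]+b[1])/2)
print(np.polyfit(xs,c,1))
tm=(g[...,0]>15)&(g[...,0]<38)&(g[...,1]>60)&(g[...,2]>130)&(u>195)&(u<305)&(v>230)&(v<350)
tm=big(cv2.morphologyEx(tm.astype(np.uint8),cv2.MORPH_CLOSE,np.ones((15,15)))>0); rect(tm,'tray')
# ray cast outline to z=.032
c=cams.capture('top'); T=Tcam(c)
cs,_=cv2.findContours(tm.astype(np.uint8),0,2); p=cs[0].reshape(-1,1,2).astype(float)
q=cv2.undistortPoints(p,np.array(c['intrinsics']),np.array([float(c['k1']),0,0,0])).reshape(-1,2)
D=np.c_[q,np.ones(len(q))]@T[:3,:3].T; P=T[:3,3]+D*((.032-T[2,3])/D[:,2:])
r=cv2.minAreaRect((P[:,:2]*1000).astype(np.float32)); print('tray ray',r, cv2.boxPoints(r).round())
```

```text
clip 299 [ 631.  -175.3] [21.8 74.5] 2.14 [ 0.6294 -0.1757  0.1329]
195 [ 0.7314 -0.1282  0.1116] [ 0.7346 -0.2083  0.1101]
210 [ 0.6956 -0.1226  0.1223] [ 0.6987 -0.2164  0.1227]
225 [ 0.6616 -0.1178  0.1284] [ 0.6644 -0.225   0.1319]
240 [ 0.6274 -0.1143  0.1414] [ 0.631  -0.2332  0.1416]
255 [ 0.5946 -0.1092  0.1511] [ 0.5981 -0.2408  0.153 ]
270 [ 0.5625 -0.1041  0.1626] [ 0.5663 -0.2485  0.1633]
285 [ 0.5315 -0.0992  0.1734] [ 0.5352 -0.2538  0.174 ]
300 [ 0.5013 -0.0947  0.182 ] [ 0.5048 -0.2585  0.1933]
315 [ 0.4717 -0.0959  0.1763] [ 0.4753 -0.2622  0.1876]
330 [ 0.4427 -0.097   0.1881] [ 0.4459 -0.2613  0.1912]
345 [ 0.4132 -0.0982  0.1831] [ 0.4166 -0.2617  0.1902]
360 [ 0.3828 -0.0982  0.1715] [ 0.3873 -0.264   0.19  ]
[ 0.03659823 -0.19583086]
tray 5621 [522.2 165.8] [180.7 204.8] 74.9 [0.5074 0.1691 0.0055]
tray ray ((521.0995483398438, 161.39620971679688), (175.16873168945312, 198.87779235839844), 74.8243179321289) [[402. 103.]
 [594.  51.]
 [640. 220.]
 [448. 272.]]
```

Measured:
- Chute origin ≈ (0.505, -0.177), yaw 0.036.
- Clip at slope distance s ≈ 127 mm.
- Tray centre ≈ (0.521, 0.161), yaw -0.264.

Next I approach below the clip with the fingers nearly shut, after checking IK for the whole push.

```bash
cat >> h.py <<'E'
C0=np.array([.505,-.1773,0.]); PSI=.0366; A=np.radians(18)
Rz=lambda a:R.from_euler('z',a).as_matrix()
def chute(p): return C0+Rz(PSI)@np.asarray(p,float)
def slope(s,h,y=0): return chute([s*np.cos(A)+h*np.sin(A),y,.160-s*np.sin(A)+h*np.cos(A)])
def tool(tilt,yaw=PSI):
    # fingers down, tilted back to the robot by tilt; jaws along y of yaw frame
    x=np.array([-np.sin(tilt),0,-np.cos(tilt)]); y=np.array([0,1.,0]); M=np.c_[x,y,np.cross(x,y)]
    return R.from_matrix(Rz(yaw)@M).as_rotvec()
def F(): return np.array(manip.state()['contact_force'])
E
python3 - <<'E'
from h import *
for p,r in [(slope(155,0)*0+slope(.155,.13),tool(A)),(slope(.155,.004),tool(A)),(slope(.02,.004),tool(A)),(chute([-.035,0,.164]),tool(0)),
 (chute([-.055,0,.30]),tool(0,PSI+np.pi/2)),(chute([-.055,0,.30]),tool(0,PSI-np.pi/2)),((.4825,.1715,.2),tool(0,-.264+np.pi/2)),((.4825,.1715,.2),tool(0,-.264-np.pi/2))]:
    q=inverse_kinematics(p,r); print(np.round(p,3),None if q is None else np.round(q,2))
s=manip.state()
manip.move_linear(np.array(s['tool_pos'])+[0,0,.09],rate=.2)
manip.set_gripper(.008,force=10)
manip.move_pose(slope(.156,.13),tool(A))
print(manip.state()['clock'],manip.state()['tool_pos'],slope(.156,.13),F(),manip.state()['gripper_width'])
c=cap('side'); cv2.imwrite('pics/side1.png',c['image'][180:420,120:520].repeat(2,0).repeat(2,1))
c=cap('wrist'); cv2.imwrite('pics/wrist1.png',c['image'])
E
```

```text
[ 0.692 -0.17   0.236] [-0.24  0.54  1.26 -0.08  1.64 -1.84]
[ 0.654 -0.172  0.116] [-0.25  0.55  1.47 -0.09  1.42 -1.83]
[ 0.525 -0.177  0.158] [-0.31  0.3   1.75 -0.11  1.39 -1.88]
[ 0.47  -0.179  0.164] [-0.41 -0.    2.05  0.    1.1  -2.02]
[ 0.45  -0.179  0.3  ] None
[ 0.45  -0.179  0.3  ] [-0.43 -0.14  1.92  0.    1.36 -0.47]
[0.482 0.172 0.2  ] None
[0.482 0.172 0.2  ] [ 0.29 -0.02  1.99  0.    1.17  0.56]
5.3833 [ 0.69365057 -0.16938259  0.23565099] [ 0.69341076 -0.17040109  0.2354307 ] [-0.03477784 -0.05513169  0.69039986] 0.007893332116674243
```

View pics/wrist1.png

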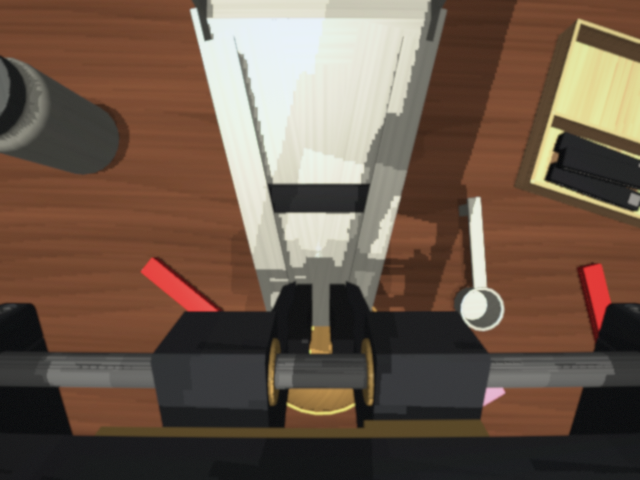

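The wrist view shows the clip's middle in the slot at (320,198), the lips on either side, and the fingers centred below it on the downhill side at about (320,290). I'll take the clip's position from this view, then lower in guarded steps.

Run:
```python
from h import *
import sys
c=cap('wrist'); W=cloud(c); g=c['image'].max(2)
m=np.zeros(g.shape,bool); m[175:220,275:368]=g[175:220,275:368]<75
P=W[m]; P=P[np.isfinite(P[:,0])]; L=(P-C0)@Rz(PSI)
s=L[:,0]*np.cos(A)-(L[:,2]-.16)*np.sin(A); h=L[:,0]*np.sin(A)+(L[:,2]-.16)*np.cos(A)
print('clip s',np.percentile(s,[2,50,98]).round(4),'h',np.percentile(h,[10,50,90]).round(4),'y',np.percentile(L[:,1],[1,50,99]).round(4))
# floor height of the slope near the clip
r=np.zeros_like(m); r[222:250,300:345]=True; P=W[r]; L2=(P-C0)@Rz(PSI); h2=L2[:,0]*np.sin(A)+(L2[:,2]-.16)*np.cos(A); print('floor h',np.nanpercentile(h2,[10,50,90]).round(4))
hoff=np.nanmedian(h2); sd=np.percentile(s,98); yc=(L[:,1].max()+L[:,1].min())/2
sf=sd+.009+.009
if abs(hoff)>.006 or abs(sd-.138)>.015: sys.exit('check')
for hh in [.06,.035,.02,.012,.008,.005]:
    manip.move_linear(slope(sf,hh+hoff),rate=.12 if hh>.03 else .05)
    f=F(); print(hh,f.round(2),manip.state()['clock'])
    if np.linalg.norm(f)>5: break
print(sf,hoff,manip.state()['tool_pos'],slope(sf,hh+hoff))
c=cap('side'); a=c['image'][220:360,180:420]; cv2.imwrite('pics/side2.png',cv2.resize(a,None,fx=3,fy=3))
```

```text
clip s [0.1183 0.1283 0.1388] h [0.0125 0.0134 0.0143] y [-0.035   0.      0.0357]
floor h [-0.0005  0.0004  0.0012]
0.06 [-0.96 -0.48 -0.15] 6.2667
0.035 [-0.78 -0.4  -0.11] 6.625
0.02 [ 0.26 -0.61 -0.11] 7.075
0.012 [-0.92 -0.35  0.16] 7.3833
0.008 [1.04 0.59 0.38] 7.6333
0.005 [0.04 0.1  0.03] 7.8833
0.15684768759115228 0.0003863531332385442 [ 0.65552578 -0.17173823  0.11637603] [ 0.65573447 -0.17178065  0.11665413]
```

View pics/side2.png

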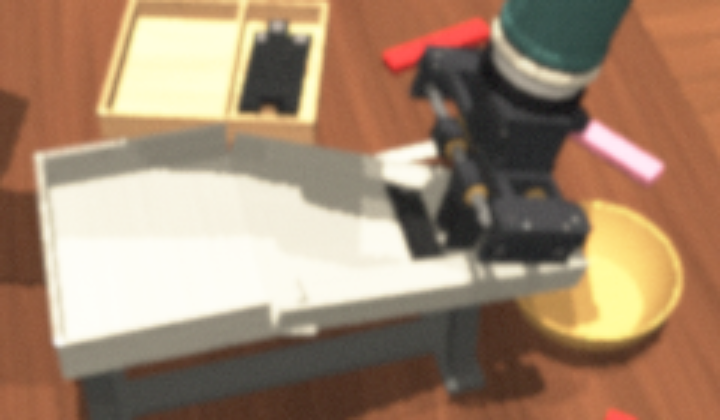

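The fingers are in the slot at crop (455,210), just downhill of the clip at (412,215), with no contact. Now I push up in short guarded steps.

Run:
```python
from h import *
import sys
h=.0045
way=[(slope(s,h),tool(A)) for s in (.147,.14,.132,.12,.105,.085,.065,.045,.022)]
way+=[(chute([.004,0,.165]),tool(A/2)),(chute([-.012,0,.1645]),tool(0)),(chute([-.024,0,.1645]),tool(0)),(chute([-.035,0,.1645]),tool(0))]
for i,(p,r) in enumerate(way):
    manip.move_linear(p,rate=.05 if i>2 else .03,rot=r)
    f=F(); print(i,f.round(2),round(manip.state()['clock'],2))
    if np.linalg.norm(f)>9: print('stop'); break
c=cap('side'); a=c['image'][220:360,180:420]; cv2.imwrite('pics/side3.png',cv2.resize(a,None,fx=3,fy=3))
```

```text
0 [ 0.91  0.35 -0.61] 8.42
1 [-0.07  0.16 -0.79] 8.8
2 [ 0.07 -0.35 -0.04] 9.22
3 [-0.18  0.25  0.38] 9.61
4 [ 0.57 -0.61  0.55] 10.06
5 [ 0.16  0.95 -0.03] 10.61
6 [-1.09  0.2  -0.44] 11.16
7 [-0.23  0.41  0.08] 11.71
8 [ 1.07 -0.02  0.74] 12.32
9 [-0.5  -0.54 -0.18] 12.87
10 [-0.16 -0.36 -1.44] 13.33
11 [-0.54 -0.82 -0.04] 13.72
12 [-0.17  0.27 -0.02] 14.09
```

View pics/side3.png

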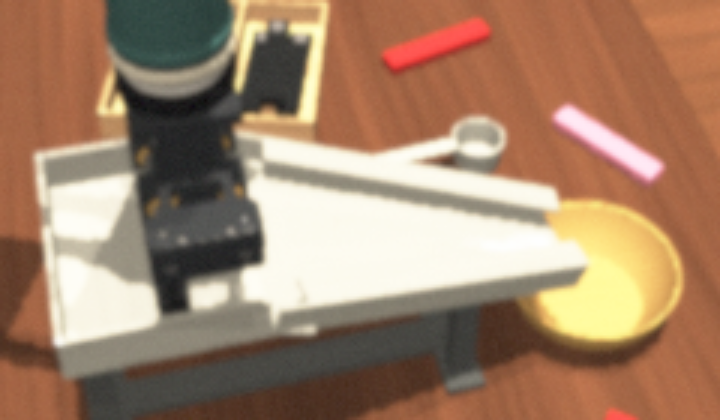

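The slope is empty and the clip is on the landing at crop (172,290). I back off, lift, turn the wrist and locate the clip from above.

Run:
```python
from h import *
manip.move_linear(chute([-.027,0,.1665]),rate=.05)
manip.move_linear(chute([-.027,0,.30]),rate=.2)
manip.move_pose(chute([-.055,0,.30]),tool(0,PSI-np.pi/2))
manip.set_gripper(.05)
print(manip.state()['clock'])
c=cap('wrist'); cv2.imwrite('pics/wrist4.png',c['image']); W=cloud(c)
t=cap('top'); Wt=cloud(t)
for n,cc,w in (('wrist',c,W),('top',t,Wt)):
    L=(w-C0)@Rz(PSI)
    with np.errstate(invalid='ignore'):
        m=(cc['image'].max(2)<80)&(abs(L[...,0]+.055)<.05)&(abs(L[...,1])<.075)&(abs(L[...,2]-.170)<.012)
    if m.sum()<30: print(n,m.sum()); continue
    P=L[m]; r=cv2.minAreaRect((P[:,:2]*1000).astype(np.float32)); print(n,m.sum(),r,P.mean(0).round(4),np.percentile(P[:,2],[5,50,95]).round(4))
```

```text
17.4167
wrist 2834 ((-58.3980712890625, 0.5762672424316406), (108.6442642211914, 20.989742279052734), 89.14498901367188) [-0.0584  0.0015  0.173 ] [0.1719 0.173  0.1741]
top 241 ((-57.182472229003906, 10.25689697265625), (56.92061996459961, 16.145633697509766), 88.99215698242188) [-0.0576  0.0087  0.1725] [0.1694 0.1726 0.1753]
```

View pics/wrist4.png

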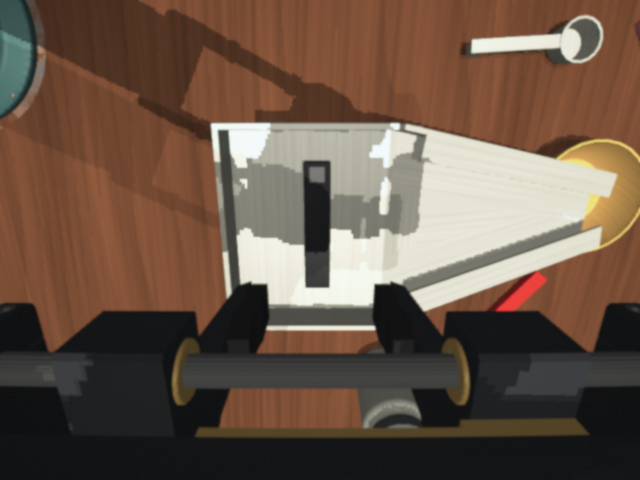

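The clip lies flat on the landing with its top at 173 mm, centre (-58, 1) mm in chute axes. It shows at wrist (317,224). I grasp it and lift.

Run:
```python
from h import *
r=tool(0,PSI-.015-np.pi/2); x,y=-.0584,.0006
manip.move_linear(chute([x,y,.19]),rate=.15,rot=r)
for z in (.175,.168,.1635):
    manip.move_linear(chute([x,y,z]),rate=.04); f=F(); print(z,f.round(2))
    if f[2]>6: break
manip.set_gripper(.010,force=20)
print('grip',manip.state()['gripper_width'],F().round(2),manip.state()['clock'])
manip.move_linear(chute([x,y,.20]),rate=.06)
manip.move_linear(chute([x,y,.32]),rate=.2)
print('lifted',manip.state()['gripper_width'],F().round(2),manip.state()['clock'])
TY=-.264; rt=tool(0,TY-np.pi/2)
manip.move_pose([.4825,.1715,.26],rt)
print(manip.state()['clock'],manip.state()['tool_pos'],manip.state()['gripper_width'])
c=cap('wrist'); cv2.imwrite('pics/wrist5.png',c['image']); np.savez('w5.npz',W=cloud(c),im=c['image'])
```

```text
0.175 [-0.44 -0.37 -0.85]
0.168 [ 0.81 -0.03 -0.13]
0.1635 [-0.18 -0.66  0.11]
grip 0.02214864828920929 [-0.05 -0.11  0.07] 20.0417
lifted 0.02134098865603915 [-0.01  0.12 -1.2 ] 21.55
22.8917 [0.48252325 0.17079363 0.25962005] 0.021604790016373537
```

View pics/wrist5.png

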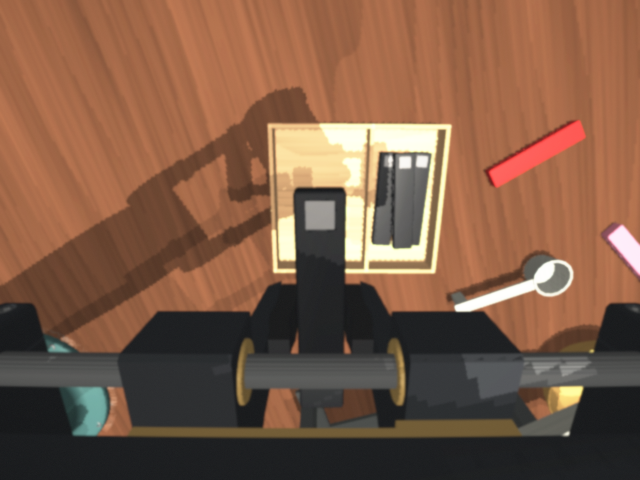

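The clip is held, and the tray is fully visible, with outer corners at (269,124), (450,125), (437,272) and (274,272). I cast those onto the wall-top plane.

Run:
```python
from h import *
c=cap('wrist'); T=c['T']
def ray(p,z):
    q=cv2.undistortPoints(np.array(p,float).reshape(-1,1,2),np.array(c['intrinsics']),np.array([float(c['k1']),0,0,0])).reshape(-1,2)
    D=np.c_[q,np.ones(len(q))]@T[:3,:3].T; return T[:3,3]+D*((z-T[2,3])/D[:,2:])
P=ray([(268,123.5),(451,124.5),(437,273),(273,273),(367,127),(366,270)],.032)
print(P.round(4)); ctr=P[:4].mean(0); 
ex=(P[1]+P[2]-P[0]-P[3])/2; ey=(P[0]+P[1]-P[2]-P[3])/2
print(ctr,np.linalg.norm(ex),np.linalg.norm(ey),np.arctan2(ex[1],ex[0]),np.arctan2(-ey[0],ey[1]))
# held clip orientation/offset: blob near, from the depth image, in tool axes
W=cloud(c); m=(c['image'].max(2)<130)&(W[...,2]>.24)&(W[...,2]<.30); m[:185]=0; m[285:]=0; m[:,:285]=0; m[:,355:]=0
Q=(np.c_[W[m],]-manip.state()['tool_pos'])@R.from_rotvec(manip.state()['tcp_rot']).as_matrix(); print(m.sum(),np.percentile(Q,[1,50,99],axis=0).round(4)); a=np.polyfit(Q[:,2],Q[:,0],1);print('pitch',a)
```

```text
[[0.4521 0.2673 0.032 ]
 [0.6372 0.2162 0.032 ]
 [0.5951 0.0528 0.032 ]
 [0.406  0.1042 0.032 ]
 [0.5513 0.2366 0.032 ]
 [0.5139 0.0789 0.032 ]]
[0.52256462 0.16012794 0.032     ] 0.1939866014626967 0.16906823064513335 -0.2672219700070766 -0.26373656593455297
4122 [[-0.0107 -0.0108 -0.0542]
 [-0.0092 -0.0001 -0.0318]
 [-0.0007  0.0103 -0.0127]]
pitch [-0.02123875 -0.00972664]
```

Run:
```python
from h import *
rt=tool(0,-.2655-np.pi/2); p=lambda z:[.484,.1706,z]
manip.move_linear(p(.10),rate=.2,rot=rt)
manip.move_linear(p(.04),rate=.1)
manip.move_linear(p(.014),rate=.05)
manip.dwell(.2); f0=F(); print(f0.round(2))
for z in np.arange(.0115,.0055,-.001):
    manip.move_linear(p(z),rate=.02); f=F()-f0; print(round(z,4),f.round(2),manip.state()['tool_pos'][2].round(4))
    if f[2]>2.5: break
manip.set_gripper(.036); manip.dwell(.2)
print(manip.state()['clock'],F().round(2),manip.state()['gripper_width'])
manip.move_linear(p(.03),rate=.05); manip.move_linear(p(.27),rate=.2)
c=cap('wrist'); W=cloud(c); cv2.imwrite('pics/wrist6.png',c['image'])
Tc=np.array([.484,.1706,0]); L=(W-Tc)@Rz(-.2655)
with np.errstate(invalid='ignore'): m=(c['image'].max(2)<80)&(abs(L[...,0])<.048)&(abs(L[...,1])<.075)&(L[...,2]<.04)
P=L[m]; print(m.sum(),cv2.minAreaRect((P[:,:2]*1000).astype(np.float32)),np.percentile(P[:,2],[5,50,95]).round(4))
manip.move_linear([.46,.17,.33],rate=.2)
print(manip.state()['clock'],F().round(2))
```

```text
[-0.34  0.07 -0.65]
0.0115 [0.64 0.05 0.17] 0.0114
0.0105 [-0.22  0.43  1.34] 0.0104
0.0095 [ 0.23 -0.15  0.45] 0.0094
0.0085 [ 0.71  0.   -0.03] 0.0086
0.0075 [-2.21 -1.19  8.31] 0.0084
27.4417 [0.15 0.28 0.09] 0.0359053228533585
715 ((0.5391378402709961, 20.606781005859375), (65.1543197631836, 18.92197608947754), 89.78103637695312) [0.0167 0.018  0.0193]
29.9167 [-0.06  0.5   0.06]
```

View pics/wrist6.png

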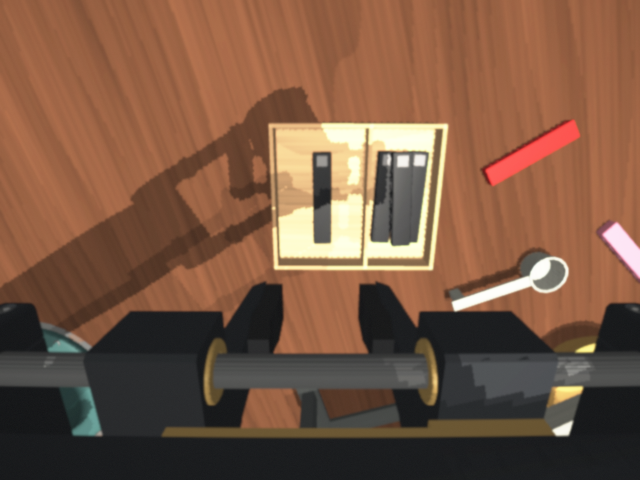

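The clip lies flat in the empty compartment at (322,198), with its top at 18 mm (5 + 13). The gripper is clear. I'll do a quick bystander check against the first top picture, then hand in.

Run:
```python
from h import *
a=np.load('top0.npz')['im'].astype(int); b=cap('top')['image'].astype(int)
for n,(u0,u1,v0,v1) in dict(pan=(360,426,150,215),bag=(80,160,225,275),canister=(485,555,255,305),scoop=(300,335,185,260)).items():
    print(n,np.mean(abs(a-b)[v0:v1,u0:u1].max(2)>50).round(3))
order.close_job(); print(manip.state()['clock'])
```

```text
pan 0.0
bag 0.0
canister 0.0
scoop 0.0
the job is handed in; nothing more can be done
the job is handed in; nothing more can be done
```

The black clip now lies flat in the empty compartment of the tray, and the job was handed in at about 30 s on the robot's clock, well under the 58 s limit.

- **Push:** I pushed it up the slope with the nearly shut fingers, not gripped. The wrist force read under 2 N at every check.
- **On the landing:** It lay flat there, with its top at 173 mm. I then gripped it at 20 N and lifted it out.
- **Placing:** I lowered it onto the compartment floor in 1 mm steps, and contact reached about 8 N at touchdown before I released it.
- **Last checks:** The clip's top is at 18 mm, as expected for lying flat on the tray floor. The gripper was clear of everything, at 0.33 m. The top-camera pictures from before and after show no change at the pan, bag, canister or scoop.
- **Partial measurement:** The last measured outline of the clip was only 65 mm of its 110 mm length, because the colour mask missed its lighter, lit part. The picture shows the whole clip lying inside the compartment. No check failed.

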